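# Flat up in the V-blocks, then clamp

### The arm

A 7-joint arm with a two-finger parallel gripper is mounted at the origin on the work surface. World frame = base frame: x ahead of the robot, y to its left, z up, the work surface at z = 0. Lengths are in m, angles in rad, forces in N, time in s.
With the tool pointing down it reaches from about 0.425 to 0.875 m from the base axis. Payload 8.4 kg.
Tool frame: the origin (TCP) lies midway between the tips of the shut fingers; the grasp point (between the pads) lies 19 mm behind it; y points along the fingers, x is the direction in which the jaws open and shut, and the axes are right-handed (so a half turn about y gives the same grasp; the last joint's range is limited). The gripper opens to 87 mm and grips with 3 to 60 N. Pads are 19 mm wide; open, the fingers measure 117 mm over their backs; the gripper's body (75 mm by 190 mm) begins 51 mm behind the grasp point.
Start: joints at [-0.099, 0.333, 0.04, 1.465, -0.013, 1.343, -0.059], TCP at [0.65, -0, 0.223] pointing down, gripper open.
Joint ranges: [-2.58, 2.58], [-0.38, 2.09], [-1.3, 1.39], [0.25, 2.4], [-1.5, 4.64], [0.08, 2.09], [-2.65, 2.65]. Speed limits (rad/s): [2.22, 2.22, 2.79, 2.79, 3.14, 3.14, 3.14].

### API

Orientations are given as a rotation vector (axis times angle).
In Python, from bench import bot, capture, calibration gives the robot as it stands.
- The arm moves only by the tool drive_tool, never from a script. Its argument "series" is a list of rows, each an object with "translation": the shift along the tool's x, y, z in m, a list of three; "twist": the turn, a rotation vector about the tool's x, y, z in rad, a list of three. In form: [{"translation": [tx, ty, tz], "twist": [ax, ay, az]}, ...]. A call has 1 to 5 rows; each row is the pose to reach, as a shift and turn from the pose measured when the call began, along the tool's axes at that moment; what a row does not reach only later rows make up. A row lasts 1/10 s, in which the tool goes at most 50 mm and 8.59 degrees, less where a joint would pass 70% of its speed; a pose out of reach is approached as far as the arm can. A call with a gripper value outside its range is refused whole. "jaw" is the opening, from 0 (shut) to 1 (fully open), set as the call begins (left out, the last holds). The fingers move at their own pace and stop on an object; "newtons" is the grip in N (left out, the last holds). Time passes only in rows, so rows that repeat a pose let the fingers close. It gives the time, the measured TCP pose, the force and the opening at its end, in the units of the state.
- bot.sense(): the state, without advancing time (a new reading comes with each control period).
- capture(name): name is "scene" or "side" or "wrist"; returns (picture, depth): 384x512x3 uint8, red, green, blue; 384x512 float32, m along the optical axis (not along the pixel's ray), 0 where there is no reading.
- calibration(name): a dict with "fx", "fy", "cx", "cy" (pixels), "k1" (the pictures are not rectified: a ray, as slopes to the right and down, at radius r is drawn at 1 + k1 r^2 times it, then the intrinsics apply), "R" (3x3) and "t" (3): a world point X has camera coordinates R X + t; the wrist camera has in their place "T_tool_cam" (4x4, takes a point from camera to tool coordinates, whose origin is the TCP and whose axes are the tool frame's). Camera axes: x right, y down, z forward; pixel columns grow to the right and rows downward; lengths in m; the calibration is good to about 2 mm. A picture is of the moment at which its call begins: read the wrist's pose just before it. calibration takes no time and is no camera call.
- bot.close_job(): hands the job in, once; it reports no verdict.
The state is a dict: "clock": time; "joints": joint angles; "joint_velocities": joint speeds; "effort": joint torques, N m; "eef_pos": TCP position; "tcp_rot": TCP orientation; "ft_force": force on the tool from outside, world axes, zero at the start; "moment": the same for the moment, N m; "grip_width": finger opening in m.
Only numpy, scipy, OpenCV 4.12 (cv2) and the standard library are available. Lean on these libraries where they do the work, as an engineer would, in place of code of your own. Each camera call takes 0.05 s, during which the arm holds its last target.

### The job

A steel axle with a cross pin through it lies in two V-blocks on the bench, and it has a flat milled on one end. Roll the axle where it lies until the flat faces straight up, and only then swing the open clamp arm down and press it until its pad sits fully home on the flat. Let go of everything, and leave the other things on the bench where they are.

Things in the scene. Friction and masses are not known exactly. Their poses are not given: they have to be found in the camera images.
- fixture: Fixture fixed to the bench: dark steel base plate 150 mm (x) by 270 mm (y, from -100 to +170 mm), 12 mm thick. Origin on the bench below the middle of the axle's cross pin; its y axis runs along the axle towards the flatted end and the clamp, z up. Two steel V-blocks (70 mm in x, 20 mm in y) stand at y -50 and +50 mm; the gap from y -40 to +40 mm is free. Clamp post at y +140 mm.
- stirrup (a point): Top of the small brass screw of the stirrup over the V-block at y +50 mm, 109 mm above the bench; its twin is at y -50 mm. Each stirrup is a strap 80 mm wide in x and 12 mm in y that bridges its V-block. They are lightly nipped, so the axle cannot lift out and only rolls, stiffly, about its own axis.
- axle_mid (a point): Middle of the cross pin, on the axle's axis, 75 mm above the bench. The axle is a steel bar of 36 mm diameter, from fixture y -85 mm (44 mm collar there) to +115 mm. Own y along the axle; own z is the outward direction of the flat: the job wants it straight up.
- flat_mid (a point): Middle of the milled flat, 11 mm from the axle's axis, at fixture y +90 mm. The flat is 50 mm long (y 65 to 115 mm, the free end) and 28 mm wide. Own z is its outward direction.
- pin_end (a point): One end of the cross pin, a dark steel rod of 8 mm diameter through the axle along the axle's own x axis, parallel to the flat. This end is on the +x side, 45 mm from the axis; the other is 45 mm out on the -x side; 27 mm stands out each way. The pin is level when the flat faces up, but also when it faces down. It can be pushed sideways over the top or pressed down from above.
- axle (a joint): Roll of the axle (rad): 0 or 6.283 when the flat faces straight up, 3.14 when straight down; it grows as the top of the axle moves towards the fixture's +x. It starts between 1.2 and 5.1, turns either way, needs about 0.08 N m (2 N at the pin's end) and stays where it is left.
- clamp_hinge (a point): Hinge of the clamp arm, 95 mm above the bench at fixture y +140 mm; the hinge line lies along the fixture's x axis. Does not turn with the arm.
- clamp_plate (a point): Middle of the outer (upper when closed) face of the thumb plate at the clamp arm's free end, 60 mm along the arm from the hinge, 6 mm off its centre line. The arm is a grey bar 12 mm thick, 20 mm wide, 72 mm long from the hinge; the thumb plate is 32 mm wide and covers the last 24 mm. Under the arm, 31 to 55 mm from the hinge, is a rubber pad 30 mm wide, its face 9 mm from the centre line.
- clamp (a joint): Angle of the clamp arm (rad): 0 when level over the axle with its pad flush on an upward flat, 1.57 upright; grows as it opens away from the axle to a stop at 1.9. Starts between 1.3 and 1.75, needs 0.12 N m (2 N at the thumb plate), stays where left. On a round or tilted axle the pad stops early, at up to 0.2. A press of about 10 N on the plate beds it on a flat a few degrees off.
- gear: Brass pinion, 57 mm across, 20 mm high, lying beside the fixture on the robot's side; bystander. Origin under its centre.
- screwdriver: Screwdriver with a black handle, 190 mm long, lying on the far side of the fixture; bystander.
- spanner: Steel spanner, 160 mm long, lying to the right of the fixture; bystander.
- mug: White mug, 76 mm wide, 95 mm high, to the left; bystander. Origin under its centre.
- spool: Spool of printer filament lying flat, 160 mm across, 60 mm high, to the right; bystander. Origin under its centre.
- tape: Brown roll of tape lying flat, 90 mm across, 24 mm high, behind and to the left; bystander. Origin under its centre.

How it is judged:
By the outcome, as a careful person would: the job done as asked, in the order asked, and still so for the second after the job is handed in, with the robot touching nothing.
It also fails if it takes over 54 s, if anything falls off the work surface, if the arm or the gripper's body presses on something with over 40 N, if the wrist force passes 120 N, or if a joint passes its speed limit or range.

## Working session

There is one attempt and no reset: what is moved stays moved. The work goes in short steps, Python scripts to look and compute and a tool call to move; the robot and the scene stay as the last step left them, time stands still between calls to the robot, and variables do not carry over. Pictures are saved under pics/ and viewed, and the job is handed in when it is done.

Besides the shell and the picture viewer there is one more tool, called after ">>>" as name(argument=value, ...), one argument or row to a line, values as JSON. drive_tool: Moves the arm, as the interface text tells. Its arguments: {"type":"object","properties":{"series":{"type":"array","items":{"type":"object","properties":{"translation":{"type":"array","items":{"type":"number"}},"twist":{"type":"array","items":{"type":"number"}}}}},"jaw":{"type":"number"},"newtons":{"type":"number"}},"required":["series"]}

```bash
ls; mkdir -p pics; python3 - <<'E'
from bench import bot,capture,calibration
import cv2,numpy as np
print(bot.sense())
for n in ["scene","side","wrist"]:
    p,d=capture(n); cv2.imwrite(f"pics/{n}0.png",p[:,:,::-1]); np.savez(f"{n}0.npz",p=p,d=d); print(n,calibration(n))
E
```

```text
pics
{'clock': 0.0, 'joints': array([-0.09920339,  0.33388481,  0.03987169,  1.46628996, -0.0134222 ,
        1.34327489, -0.05851209]), 'joint_velocities': array([-0.00085764,  0.00190081,  0.00029542, -0.00135018,  0.00070332,
        0.000486  ,  0.00027162]), 'effort': array([ 1.06989024e-03, -6.56351209e+01,  1.33598529e+00, -4.03798449e+01,
       -5.97442500e-02,  4.47441044e-02,  1.62792835e-04]), 'eef_pos': array([ 6.49529844e-01, -1.82468394e-05,  2.21666943e-01]), 'tcp_rot': array([-1.57088106e+00,  1.27075281e-03,  1.22489670e-03]), 'ft_force': array([0.88668091, 0.65711316, 0.53539914]), 'moment': array([-0.02578365, -0.01145149, -0.00319953]), 'grip_width': 0.08690755829252171}
scene {'fx': 403.3089856159617, 'fy': 403.3089856159617, 'cx': 253.6859619493115, 'cy': 190.99722090678154, 'k1': -0.04145954548443114, 'R': array([[ 5.24841204e-01,  8.51200158e-01, -4.11743019e-05],
       [ 6.83370146e-01, -4.21387795e-01, -5.96185852e-01],
       [-5.07490842e-01,  3.12874763e-01, -8.02846454e-01]]), 't': array([-0.27471756, -0.34336761,  1.63421181])}
side {'fx': 454.3223948023793, 'fy': 454.3223948023793, 'cx': 259.20353489102655, 'cy': 197.18047210790618, 'k1': -0.10769737767583624, 'R': array([[-0.80766685, -0.58947296,  0.01399608],
       [-0.40102968,  0.53176033, -0.74592637],
       [ 0.43226086, -0.60807284, -0.66588134]]), 't': array([0.42329326, 0.30186273, 1.03515254])}
wrist {'fx': 341.763015444589, 'fy': 341.763015444589, 'cx': 257.80125508091777, 'cy': 191.85248304994627, 'k1': 0.0214608694642882, 'T_tool_cam': array([[ 9.99999904e-01, -1.80530122e-04, -4.00018141e-04,
        -5.64139203e-04],
       [ 3.42268685e-04, -2.49699357e-01,  9.68323352e-01,
        -1.62181904e-01],
       [-2.74695806e-04, -9.68323396e-01, -2.49699271e-01,
         6.87416132e-02],
       [ 0.00000000e+00,  0.00000000e+00,  0.00000000e+00,
         1.00000000e+00]])}
```

View pics/scene0.png

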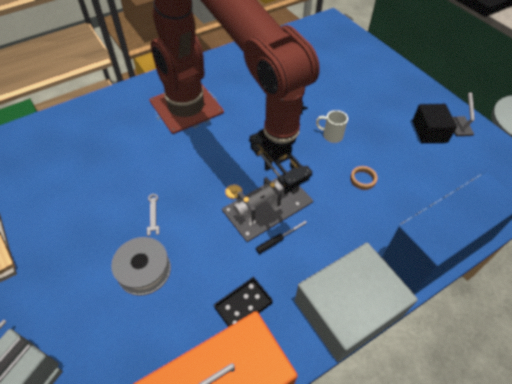

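View pics/side0.png

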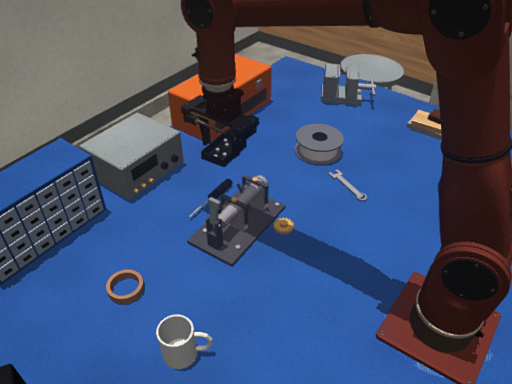

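View pics/wrist0.png

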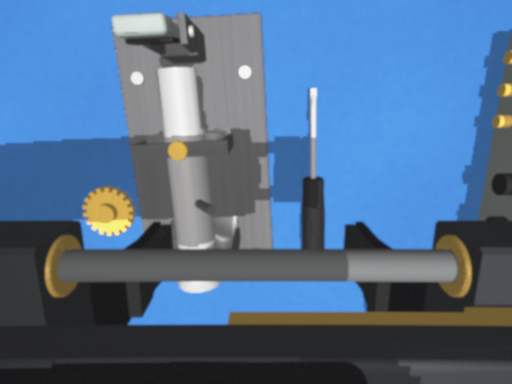

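```bash
python3 - <<'E'
import cv2,numpy as np
a=np.load("side0.npz")['p'][:,:,::-1]; cv2.imwrite("pics/s0c.png",cv2.resize(a[165:270,180:305],None,fx=6,fy=5.6,interpolation=cv2.INTER_CUBIC))
a=np.load("scene0.npz")['p'][:,:,::-1]; cv2.imwrite("pics/c0c.png",cv2.resize(a[155:250,215:325],None,fx=6,fy=6,interpolation=cv2.INTER_CUBIC))
a=np.load("wrist0.npz")['p'][:,:,::-1]; cv2.imwrite("pics/w0c.png",cv2.resize(a[0:300,80:330],None,fx=2,fy=2,interpolation=cv2.INTER_CUBIC))
E
```

```text
(no output)
```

View pics/s0c.png

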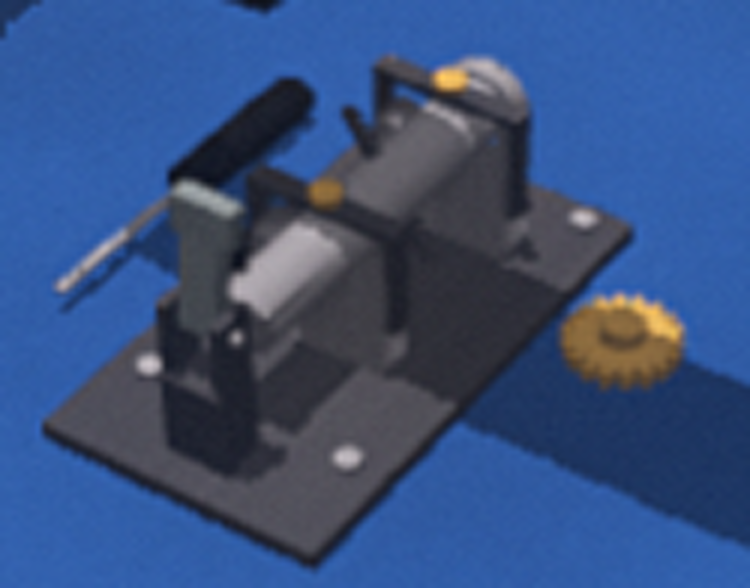

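View pics/c0c.png

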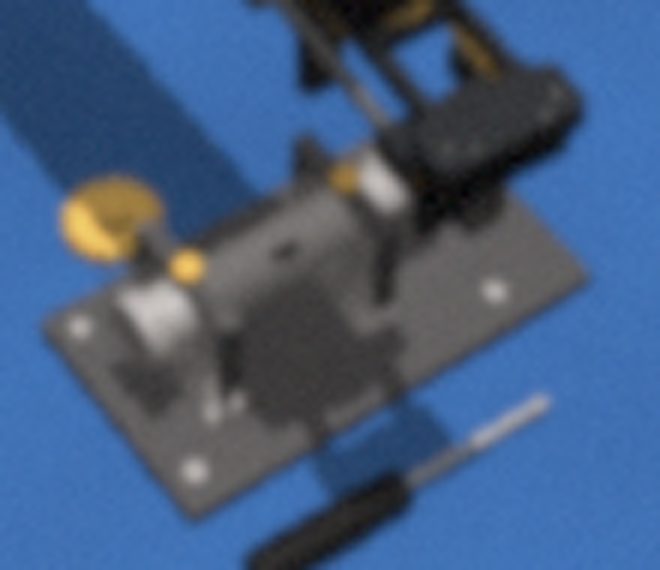

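View pics/w0c.png

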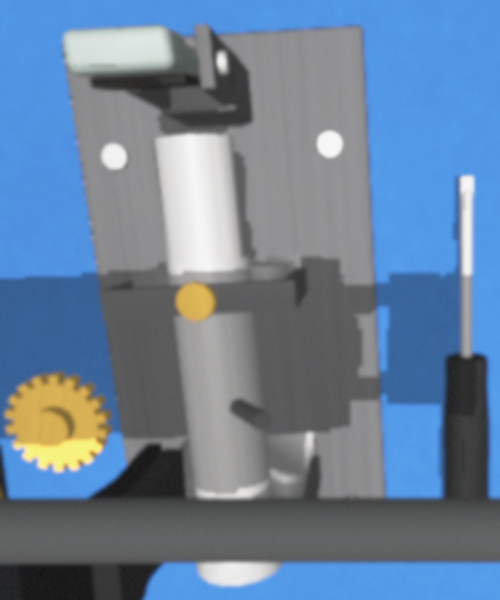

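```bash
cat > h.py <<'E'
import cv2,numpy as np
from scipy.spatial.transform import Rotation as Ro
from bench import bot,capture,calibration
def cam(name,s=None):
    c=calibration(name)
    K=np.array([[c['fx'],0,c['cx']],[0,c['fy'],c['cy']],[0,0,1]]);D=np.array([c['k1'],0,0,0,0.])
    if name=='wrist':
        T=np.eye(4);T[:3,:3]=Ro.from_rotvec(s['tcp_rot']).as_matrix();T[:3,3]=s['eef_pos']
        M=T@c['T_tool_cam'];R=M[:3,:3].T;t=-R@M[:3,3]
    else: R,t=c['R'],c['t']
    return K,D,R,t
def ray(C,uv):
    K,D,R,t=C
    n=cv2.undistortPoints(np.array([[uv]],float),K,D)[0,0]
    d=R.T@np.array([n[0],n[1],1.]);return -R.T@t,d
def plane(C,uv,z):
    o,d=ray(C,uv);return o+d*(z-o[2])/d[2]
def two(C1,a,C2,b):
    o1,d1=ray(C1,a);o2,d2=ray(C2,b)
    A=np.stack([d1,-d2],1);s=np.linalg.lstsq(A,o2-o1,rcond=None)[0]
    p,q=o1+d1*s[0],o2+d2*s[1];return (p+q)/2,np.linalg.norm(p-q)
def proj(C,X):
    K,D,R,t=C;return cv2.projectPoints(np.array([X],float),cv2.Rodrigues(R)[0],t,K,D)[0][0,0]
def snap(name,tag,crop=None,f=1):
    s=bot.sense();p,d=capture(name);np.savez(f"{tag}.npz",p=p,d=d,pos=s['eef_pos'],rot=s['tcp_rot'])
    a=p[:,:,::-1]
    if crop: a=a[crop[1]:crop[3],crop[0]:crop[2]]
    cv2.imwrite(f"pics/{tag}.png",cv2.resize(a,None,fx=f,fy=f,interpolation=cv2.INTER_CUBIC) if f!=1 else a)
    return s,p,d
def load(tag,name):
    z=np.load(tag+".npz");s={'tcp_rot':z['rot'],'eef_pos':z['pos']} if 'pos' in z else None
    return z['p'],z['d'],cam(name,s)
E
python3 - <<'E'
from h import *
s=bot.sense();W=cam('wrist',s);S=cam('side');C=cam('scene')
# side crop: x/6+180, y/5.6+165 ; scene: /6+215, /6+155 ; wrist /2+80,/2
sd=lambda x,y:(x/6+180,y/5.6+165); sc=lambda x,y:(x/6+215,y/6+155); w=lambda x,y:(x/2+80,y/2)
print("screw+50",two(W,w(195,302),S,sd(326,192)),two(S,sd(326,192),C,sc(345,178)))
print("screw-50",two(S,sd(451,80),C,sc(187,265)))
print("plate scr L",two(W,w(114,156),S,sd(347,457)))
print("plate scr R",two(W,w(330,144),S,sd(149,365)),two(W,w(330,144),C,sc(495,291)))
print("pin tip?",two(W,w(238,406),S,sd(350,112)))
print("gear",two(W,w(55,425),S,sd(622,325)))
p,d,_=load("wrist0","wrist")
for q in [(195,302),(238,406),(215,180),(120,50)]:
    u=w(*q);print(q,d[int(u[1]),int(u[0])])
print(plane(W,w(195,302),.109))
E
```

```text
screw+50 (array([0.58370051, 0.03159845, 0.10610345]), np.float64(0.0006316617471829037)) (array([0.58454075, 0.03133376, 0.10526137]), np.float64(0.00036414982969558505))
screw-50 (array([ 0.5894652 , -0.06779681,  0.1059692 ]), np.float64(0.0003030527748624174))
plate scr L (array([0.52524957, 0.09393487, 0.01474683]), np.float64(0.00043216385078789896))
plate scr R (array([0.63559427, 0.09992885, 0.01317423]), np.float64(4.61275187976795e-05)) (array([0.63587183, 0.10032613, 0.0127345 ]), np.float64(0.0008831652167753779))
pin tip? (array([ 0.60159605, -0.00864085,  0.11917377]), np.float64(0.0006164442414421718))
gear (array([ 0.47817099, -0.05145019,  0.01398218]), np.float64(0.0011809782731984463))Traceback (most recent call last):
  File "<stdin>", line 11, in <module>
  File "h.py", line 32, in load
    return z['p'],z['d'],cam(name,s)
                         ~~~^^^^^^^^
  File "h.py", line 8, in cam
    T=np.eye(4);T[:3,:3]=Ro.from_rotvec(s['tcp_rot']).as_matrix();T[:3,3]=s['eef_pos']
                                        ~^^^^^^^^^^^
TypeError: 'NoneType' object is not subscriptable
```

```bash
python3 - <<'E'
from h import *
s=bot.sense();W=cam('wrist',s);S=cam('side');C=cam('scene')
sd=lambda x,y:(x/6+180,y/5.6+165); sc=lambda x,y:(x/6+215,y/6+155); w=lambda x,y:(x/2+80,y/2)
yaw=.0535;O=np.array([.5868,-.0181,.075]);X=np.array([np.cos(yaw),np.sin(yaw),0])
for uv in [(238,406),(263,418)]:
    o,d=ray(W,w(*uv)); 
    # intersect plane fixture y=0
    Y=np.array([-np.sin(yaw),np.cos(yaw),0]);k=((O-o)@Y)/(d@Y);q=o+d*k-O;print(uv,q@X,q[2],np.hypot(q@X,q[2]))
for uv in [(347,107),(375,150)]:
    o,d=ray(S,sd(*uv)); k=((O-o)@Y)/(d@Y);q=o+d*k-O;print(uv,q@X,q[2],np.hypot(q@X,q[2]))
for uv in [(285,252)]:
    o,d=ray(C,sc(*uv)); k=((O-o)@Y)/(d@Y);q=o+d*k-O;print(uv,q@X,q[2],np.hypot(q@X,q[2]))
E
```

```text
(238, 406) 0.009265286290876544 0.01450924041951808 0.017215213841346323
(263, 418) 0.023232661415851726 0.034951011380872546 0.041968199306254346
(347, 107) 0.023482603229096004 0.037224534272835744 0.04401248239130205
(375, 150) 0.008326724457310532 0.016919654613349835 0.01885759932820251
(285, 252) 0.016440097221390358 0.021573797974171874 0.027123892708812086
```

```bash
python3 - <<'E'
from h import *
s=bot.sense();W=cam('wrist',s);S=cam('side')
yaw=.0535;O=np.array([.5868,-.0181,0]);X=np.array([np.cos(yaw),np.sin(yaw),0]);Y=np.array([-np.sin(yaw),np.cos(yaw),0])
for nm,CC in(("wrist",W),("side",S)):
  d=np.load(nm+"0.npz")['d'];K,D,R,t=CC
  v,u=np.mgrid[0:384,0:512];n=cv2.undistortPoints(np.stack([u,v],-1).reshape(-1,1,2).astype(float),K,D)[:,0]
  P=(np.c_[n,np.ones(len(n))]*d.reshape(-1,1)-t)@R-O
  x,y,z=P@X,P@Y,P[:,2];ok=d.ravel()>0
  for yr in((.07,.088),(.088,.107),(0.01,.035)):
    print(nm,yr)
    for a in np.arange(-.022,.024,.004):
      m=ok&(y>yr[0])&(y<yr[1])&(x>a)&(x<a+.004)&(z>.03)
      if m.sum()>2: print("%.3f z %.4f sd %.4f n%d"%(a+.002,np.median(z[m]),z[m].std(),m.sum()), "round %.4f"%(.075+np.sqrt(max(0,.018**2-(a+.002)**2))))
E
```

```text
wrist (0.07, 0.088)
-0.016 z 0.0849 sd 0.0018 n44 round 0.0832
-0.012 z 0.0889 sd 0.0012 n77 round 0.0884
-0.008 z 0.0913 sd 0.0008 n95 round 0.0911
-0.004 z 0.0928 sd 0.0007 n100 round 0.0925
0.000 z 0.0931 sd 0.0007 n108 round 0.0930
0.004 z 0.0925 sd 0.0009 n118 round 0.0925
0.008 z 0.0910 sd 0.0011 n111 round 0.0911
0.012 z 0.0880 sd 0.0014 n129 round 0.0884
0.016 z 0.0838 sd 0.0015 n71 round 0.0832
wrist (0.088, 0.107)
-0.016 z 0.0851 sd 0.0016 n52 round 0.0832
-0.012 z 0.0889 sd 0.0012 n84 round 0.0884
-0.008 z 0.0915 sd 0.0008 n108 round 0.0911
-0.004 z 0.0929 sd 0.0007 n111 round 0.0925
0.000 z 0.0931 sd 0.0007 n123 round 0.0930
0.004 z 0.0925 sd 0.0008 n127 round 0.0925
0.008 z 0.0908 sd 0.0009 n126 round 0.0911
0.012 z 0.0880 sd 0.0013 n138 round 0.0884
0.016 z 0.0837 sd 0.0014 n82 round 0.0832
wrist (0.01, 0.035)
-0.016 z 0.0847 sd 0.0016 n53 round 0.0832
-0.012 z 0.0889 sd 0.0012 n96 round 0.0884
-0.008 z 0.0911 sd 0.0009 n112 round 0.0911
-0.004 z 0.0926 sd 0.0007 n125 round 0.0925
0.000 z 0.0930 sd 0.0007 n124 round 0.0930
0.004 z 0.0924 sd 0.0008 n136 round 0.0925
0.00
[... 752 characters left out ...]
0911
-0.004 z 0.0898 sd 0.0015 n7 round 0.0925
0.000 z 0.0922 sd 0.0015 n8 round 0.0930
0.004 z 0.0909 sd 0.0015 n6 round 0.0925
0.008 z 0.0892 sd 0.0007 n5 round 0.0911
side (0.01, 0.035)
-0.020 z 0.3188 sd 0.0817 n28 round 0.0750
-0.016 z 0.0859 sd 0.1721 n25 round 0.0832
-0.012 z 0.0877 sd 0.1448 n20 round 0.0884
-0.008 z 0.2116 sd 0.1383 n26 round 0.0911
-0.004 z 0.0935 sd 0.1452 n17 round 0.0925
0.000 z 0.3323 sd 0.1206 n19 round 0.0930
0.004 z 0.3332 sd 0.1180 n18 round 0.0925
0.008 z 0.2576 sd 0.0696 n33 round 0.0911
0.012 z 0.2605 sd 0.0687 n104 round 0.0884
0.016 z 0.3607 sd 0.0401 n135 round 0.0832
0.020 z 0.3927 sd 0.1091 n47 round 0.0750
0.024 z 0.4806 sd 0.0402 n267 round 0.0750
```

>>> drive_tool(
  series=[
    {"translation": [-0.001, 0.02, -0.005], "twist": [0, -0.0535, 0]},
    {"translation": [-0.002, 0.04, -0.01], "twist": [0, -0.0535, 0]},
    {"translation": [-0.003, 0.05, -0.015], "twist": [0, -0.0535, 0]},
    {"translation": [-0.003, 0.05, -0.015], "twist": [0, -0.0535, 0]},
    {"translation": [-0.003, 0.05, -0.015], "twist": [0, -0.0535, 0]},
  ],
  jaw=0,
  newtons=30,
)

```text
clock: 0.65
eef_pos: [0.6468, -0.015, 0.1724]
tcp_rot: [-1.57, -0.041, 0.042]
ft_force: [0.1, -0.4, -0.0]
grip_width: 0.0547
```

```bash
cat >> h.py <<'E'
yaw=.0535;O=np.array([.5868,-.0181,0]);FX=np.array([np.cos(yaw),np.sin(yaw),0]);FY=np.array([-np.sin(yaw),np.cos(yaw),0])
def st():
    s=bot.sense();p=s['eef_pos']-O;R=Ro.from_rotvec(s['tcp_rot']).as_matrix()
    print("t %.2f fix %s F %s w %.4f tool-axes-in-fix %s"%(s['clock'],np.round([p@FX,p@FY,p[2]],4),np.round(s['ft_force'],1),s['grip_width'],np.round(np.array([FX,FY,[0,0,1]])@R,3).tolist()));return s
E
python3 -c "
from h import *
st()"
```

```text
t 0.65 fix [ 6.010e-02 -1.000e-04  1.724e-01] F [ 0.1 -0.4 -0. ] w 0.0547 tool-axes-in-fix [[1.0, -0.001, 0.0], [-0.0, 0.0, 1.0], [-0.001, -1.0, 0.0]]
```

>>> drive_tool(
  series=[
    {"translation": [0, 0.02, 0], "twist": [0, 0, 0]},
    {"translation": [0, 0.03, 0], "twist": [0, 0, 0]},
    {"translation": [0, 0.03, 0], "twist": [0, 0, 0]},
    {"translation": [0, 0.03, 0], "twist": [0, 0, 0]},
    {"translation": [0, 0.03, 0], "twist": [0, 0, 0]},
  ],
)

```text
clock: 1.15
eef_pos: [0.6473, -0.0149, 0.1434]
tcp_rot: [-1.57, -0.042, 0.041]
ft_force: [0.5, -0.0, 0.1]
grip_width: 0.0148
```

>>> drive_tool(
  series=[
    {"translation": [0, 0.0, 0], "twist": [0, 0, 0]},
    {"translation": [0, 0.0, 0], "twist": [0, 0, 0]},
    {"translation": [0, 0.02, 0], "twist": [0, 0, 0]},
    {"translation": [0, 0.042, 0], "twist": [0, 0, 0]},
    {"translation": [0, 0.042, 0], "twist": [0, 0, 0]},
  ],
)

```text
clock: 1.65
eef_pos: [0.6455, -0.0149, 0.0987]
tcp_rot: [-1.57, -0.039, 0.045]
ft_force: [-0.4, -0.1, -0.0]
grip_width: 0.0007
```

```bash
python3 -c "
from h import *
st();snap('side','s1',(160,140,330,270),4);snap('wrist','w1')"
```

```text
t 1.65 fix [0.0588 0.     0.0987] F [-0.4 -0.1 -0. ] w 0.0007 tool-axes-in-fix [[1.0, -0.004, 0.0], [-0.0, 0.0, 1.0], [-0.004, -1.0, 0.0]]
```

View pics/s1.png

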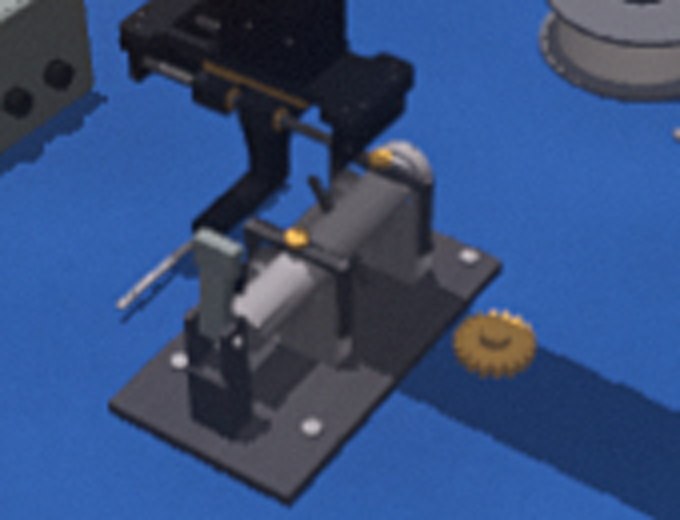

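View pics/w1.png

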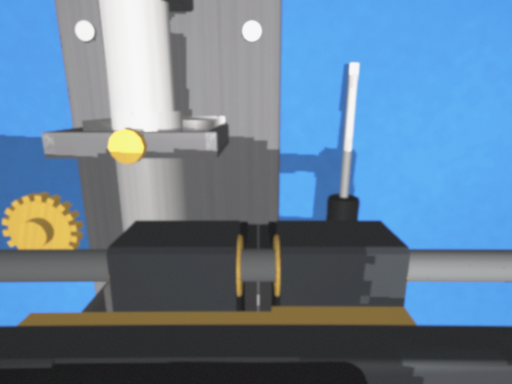

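>>> drive_tool(
  series=[
    {"translation": [-0.01, 0, 0], "twist": [0, 0, 0]},
    {"translation": [-0.02, 0, 0], "twist": [0, 0, 0]},
    {"translation": [-0.03, 0, 0], "twist": [0, 0, 0]},
    {"translation": [-0.04, 0, 0], "twist": [0, 0, 0]},
    {"translation": [-0.04, 0, 0], "twist": [0, 0, 0]},
  ],
)

```text
clock: 2.25
eef_pos: [0.6066, -0.0173, 0.1029]
tcp_rot: [-1.57, -0.042, 0.041]
ft_force: [0.1, 0.3, 0.3]
grip_width: 0.0003
```

>>> drive_tool(
  series=[
    {"translation": [-0.008, 0, 0], "twist": [0, 0, 0]},
    {"translation": [-0.016, 0, 0], "twist": [0, 0, 0]},
    {"translation": [-0.024, 0, 0], "twist": [0, 0, 0]},
    {"translation": [-0.029, 0, 0], "twist": [0, 0, 0]},
    {"translation": [-0.029, 0, 0], "twist": [0, 0, 0]},
  ],
)

```text
clock: 2.75
eef_pos: [0.5763, -0.0188, 0.1026]
tcp_rot: [-1.57, -0.041, 0.042]
ft_force: [0.2, 0.7, 0.7]
grip_width: 0.0008
```

```bash
python3 -c "
from h import *
st();snap('side','s2',(160,140,330,270),4)"
```

```text
t 2.75 fix [-0.0105 -0.0002  0.1026] F [0.2 0.7 0.7] w 0.0008 tool-axes-in-fix [[1.0, -0.0, 0.001], [-0.001, 0.0, 1.0], [-0.0, -1.0, 0.0]]
```

View pics/s2.png

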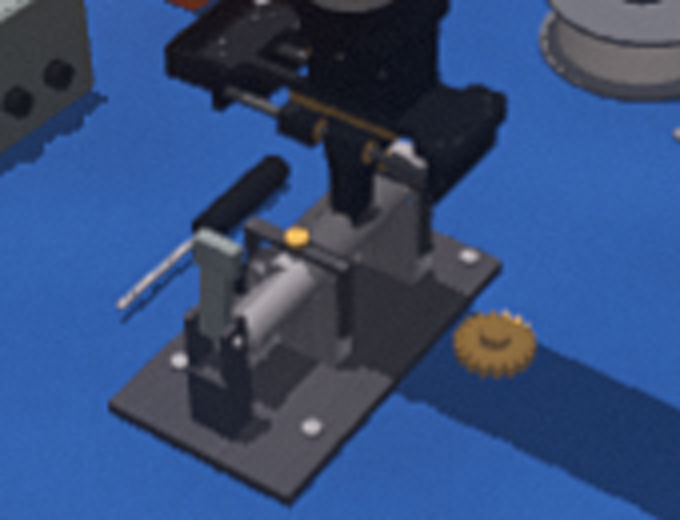

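>>> drive_tool(
  series=[
    {"translation": [0.001, -0.015, 0], "twist": [0, 0, 0]},
    {"translation": [0, -0.028, 0], "twist": [0, 0, 0]},
    {"translation": [-0.014, -0.028, 0], "twist": [0, 0, 0]},
    {"translation": [-0.0275, -0.028, 0], "twist": [0, 0, 0]},
    {"translation": [-0.0275, -0.028, 0], "twist": [0, 0, 0]},
  ],
)

```text
clock: 3.3
eef_pos: [0.5478, -0.0205, 0.1308]
tcp_rot: [-1.57, -0.04, 0.043]
ft_force: [-0.2, 0.4, -0.2]
grip_width: 0.0005
```

```bash
python3 -c "
from h import *
st()"
```

```text
t 3.30 fix [-0.0391 -0.0003  0.1308] F [-0.2  0.4 -0.2] w 0.0005 tool-axes-in-fix [[1.0, -0.002, 0.001], [-0.001, 0.0, 1.0], [-0.002, -1.0, 0.0]]
```

>>> drive_tool(
  series=[
    {"translation": [0.001, 0.015, 0], "twist": [0, 0, 0]},
    {"translation": [0.001, 0.025, 0], "twist": [0, 0, 0]},
    {"translation": [0.001, 0.033, 0], "twist": [0, 0, 0]},
    {"translation": [0.001, 0.04, 0], "twist": [0, 0, 0]},
    {"translation": [0.001, 0.045, 0], "twist": [0, 0, 0]},
  ],
)

```text
clock: 3.8
eef_pos: [0.5353, -0.0213, 0.0796]
tcp_rot: [-1.571, -0.016, 0.065]
ft_force: [-42.0, -1.4, 7.1]
grip_width: 0.0002
```

>>> drive_tool(
  series=[
    {"translation": [0, 0.004, 0], "twist": [0, 0, 0]},
    {"translation": [0, 0.006, 0], "twist": [0, 0, 0]},
    {"translation": [0, 0.006, 0], "twist": [0, 0, 0]},
  ],
)

```text
clock: 4.1
eef_pos: [0.5333, -0.0214, 0.0717]
tcp_rot: [-1.571, -0.013, 0.069]
ft_force: [-8.5, 0.3, -1.3]
grip_width: 0.0004
```

```bash
python3 -c "
from h import *
st();snap('side','s3',(160,140,330,270),4)"
```

```text
t 4.10 fix [-0.0536 -0.0004  0.0717] F [-8.5  0.3 -1.3] w 0.0004 tool-axes-in-fix [[0.999, -0.036, 0.002], [-0.002, 0.001, 1.0], [-0.036, -0.999, 0.001]]
```

View pics/s3.png

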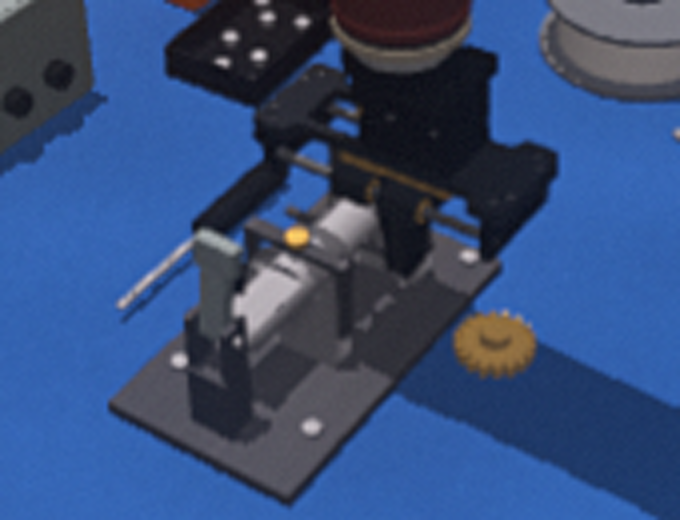

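>>> drive_tool(
  series=[
    {"translation": [-0.006, -0.005, 0], "twist": [0, 0, -0.036]},
    {"translation": [-0.006, -0.02, 0], "twist": [0, 0, -0.036]},
    {"translation": [-0.006, -0.05, 0], "twist": [0, 0, -0.036]},
    {"translation": [-0.006, -0.09, 0], "twist": [0, 0, -0.036]},
    {"translation": [-0.006, -0.09, 0], "twist": [0, 0, -0.036]},
  ],
)

```text
clock: 4.65
eef_pos: [0.535, -0.0214, 0.1676]
tcp_rot: [-1.57, -0.049, 0.032]
ft_force: [-0.3, 0.1, 0.4]
grip_width: 0.0004
```

```bash
python3 -c "
from h import *
st();snap('side','s4',(160,140,330,270),4);snap('wrist','w4',None,1.5)"
```

```text
t 4.65 fix [-0.0519 -0.0005  0.1676] F [-0.3  0.1  0.4] w 0.0004 tool-axes-in-fix [[1.0, 0.011, 0.002], [-0.002, 0.0, 1.0], [0.011, -1.0, 0.001]]
```

View pics/s4.png

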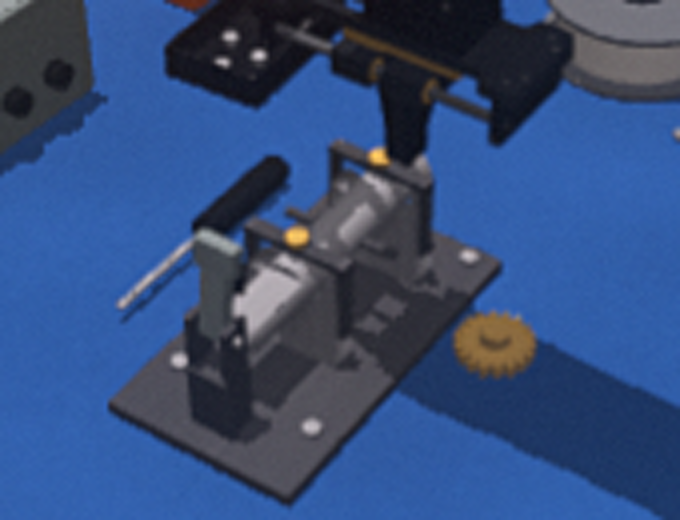

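View pics/w4.png

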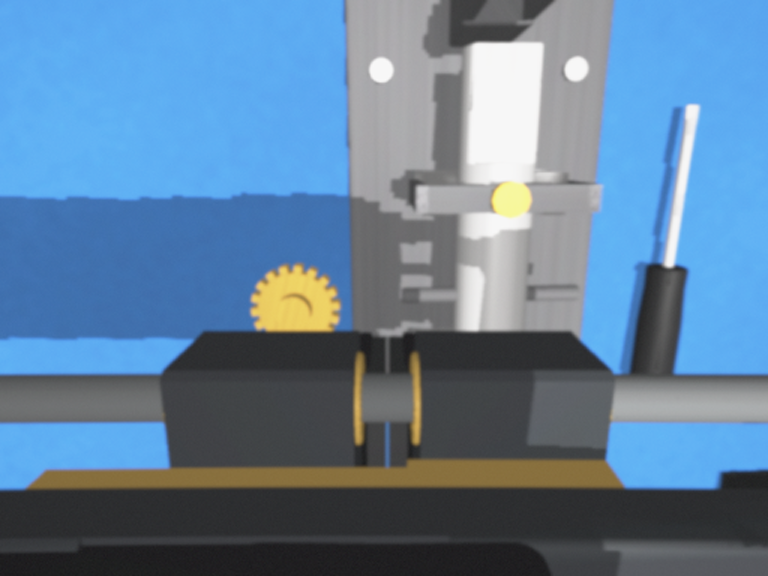

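```bash
cat >> h.py <<'E'
def prof(tag,name='wrist'):
    p,d,CC=load(tag,name);K,D,R,t=CC
    v,u=np.mgrid[0:384,0:512];n=cv2.undistortPoints(np.stack([u,v],-1).reshape(-1,1,2).astype(float),K,D)[:,0]
    P=(np.c_[n,np.ones(len(n))]*d.reshape(-1,1)-t)@R-O
    return P@FX,P@FY,P[:,2],d.ravel()>0
E
python3 - <<'E'
from h import *
x,y,z,ok=prof('w4')
for a in np.arange(-.02,.02,.004):
  m=ok&(y>.068)&(y<.108)&(x>a)&(x<a+.004)&(z>.05)&(z<.1)
  if m.sum()>3: print("%.3f %.4f n%d"%(a+.002,np.median(z[m]),m.sum()))
m=ok&(y>.068)&(y<.108)&(abs(x)<.011)&(z>.07)&(z<.1)
A=np.c_[x[m],y[m],np.ones(m.sum())];c=np.linalg.lstsq(A,z[m],rcond=None)[0];print("slope x,y",np.degrees(np.arctan(c[:2])),c[2])
for a,b in((-.05,-.022),(.022,.05)):
  m=ok&(abs(y)<.0035)&(x>a)&(x<b)&(z>.055)&(z<.11)
  if m.sum()>3: print("pin",m.sum(),np.polyfit(x[m],z[m],1),np.median(x[m]),np.median(z[m]),x[m].min(),x[m].max())
E
```

```text
-0.018 0.0812 n369
-0.014 0.0861 n413
-0.010 0.0864 n374
-0.006 0.0863 n378
-0.002 0.0861 n376
0.002 0.0860 n368
0.006 0.0858 n380
0.010 0.0856 n369
0.014 0.0852 n291
0.018 0.0810 n23
slope x,y [-2.24747543  0.25055407] 0.08566327758114367
pin 279 [-0.01624319  0.07887264] -0.03417374144259464 0.07959903426279576 -0.04548895686738606 -0.02207668407779103
pin 237 [-0.04458976  0.07846137] 0.033292253688115274 0.0770039697121336 0.022064527099128928 0.04531379916580348
```

>>> drive_tool(
  series=[
    {"translation": [0.008, 0.01, 0], "twist": [0, 0, 0.011]},
    {"translation": [0.016, 0.03, 0], "twist": [0, 0, 0.011]},
    {"translation": [0.016, 0.055, 0], "twist": [0, 0, 0.011]},
    {"translation": [0.016, 0.08, 0], "twist": [0, 0, 0.011]},
    {"translation": [0.016, 0.08, 0], "twist": [0, 0, 0.011]},
  ],
)

```text
clock: 5.25
eef_pos: [0.5461, -0.0206, 0.0789]
tcp_rot: [-1.57, -0.03, 0.052]
ft_force: [0.1, -0.4, -0.4]
grip_width: 0.0003
```

```bash
python3 -c "
from h import *
st()"
```

```text
t 5.25 fix [-0.0408 -0.0003  0.0789] F [ 0.1 -0.4 -0.4] w 0.0003 tool-axes-in-fix [[1.0, -0.014, 0.001], [-0.001, 0.001, 1.0], [-0.014, -1.0, 0.001]]
```

>>> drive_tool(
  series=[
    {"translation": [0.003, 0.0, 0], "twist": [0, 0, -0.014]},
    {"translation": [0.003, 0.0, 0], "twist": [0, 0, -0.014]},
    {"translation": [0.003, 0.0, 0], "twist": [0, 0, -0.014]},
  ],
)

```text
clock: 5.55
eef_pos: [0.5497, -0.0203, 0.0798]
tcp_rot: [-1.57, -0.042, 0.039]
ft_force: [0.0, -0.2, 0.8]
grip_width: 0.0006
```

```bash
python3 -c "
from h import *
st()"
```

```text
t 5.55 fix [-0.0372 -0.0003  0.0798] F [ 0.  -0.2  0.8] w 0.0006 tool-axes-in-fix [[1.0, 0.002, 0.001], [-0.001, 0.001, 1.0], [0.002, -1.0, 0.001]]
```

>>> drive_tool(
  series=[
    {"translation": [0, 0.0015, 0], "twist": [0, 0, 0]},
    {"translation": [0, 0.0015, 0], "twist": [0, 0, 0]},
    {"translation": [0, 0.0015, 0], "twist": [0, 0, 0]},
  ],
)

```text
clock: 5.85
eef_pos: [0.5499, -0.0203, 0.0787]
tcp_rot: [-1.57, -0.043, 0.039]
ft_force: [-0.0, -0.7, -0.4]
grip_width: 0.0005
```

>>> drive_tool(
  series=[
    {"translation": [0, -0.02, 0], "twist": [0, 0, 0]},
    {"translation": [-0.0, -0.06, 0], "twist": [0, 0, 0]},
    {"translation": [-0.01, -0.09, 0], "twist": [0, 0, 0]},
    {"translation": [-0.015, -0.09, 0], "twist": [0, 0, 0]},
    {"translation": [-0.015, -0.09, 0], "twist": [0, 0, 0]},
  ],
)

```text
clock: 6.35
eef_pos: [0.5346, -0.0213, 0.1693]
tcp_rot: [-1.57, -0.044, 0.038]
ft_force: [-0.0, -0.5, -0.3]
grip_width: 0.0006
```

```bash
cat > m.py <<'E'
from h import *
import sys
st();snap('wrist',sys.argv[1],None,1.5)
x,y,z,ok=prof(sys.argv[1])
m=ok&(y>.068)&(y<.108)&(abs(x)<.011)&(z>.07)&(z<.1)
if m.sum()>5:
  A=np.c_[x[m],y[m],np.ones(m.sum())];c=np.linalg.lstsq(A,z[m],rcond=None)[0];print("slope x,y",np.degrees(np.arctan(c[:2])),c[2])
for a,b in((-.05,-.022),(.022,.05)):
  m=ok&(abs(y)<.0035)&(x>a)&(x<b)&(z>.055)&(z<.11)
  if m.sum()>3: print("pin",m.sum(),np.median(x[m]),np.median(z[m]),x[m].min(),x[m].max())
E
python3 m.py w5
```

```text
t 6.35 fix [-0.0523 -0.0004  0.1693] F [-0.  -0.5 -0.3] w 0.0006 tool-axes-in-fix [[1.0, 0.004, 0.001], [-0.001, 0.001, 1.0], [0.004, -1.0, 0.001]]
slope x,y [4.07209096 0.24315302] 0.08571645236329783
pin 251 -0.03386675914776527 0.0758685520179114 -0.04546196888034892 -0.022136408491064314
pin 239 0.03296335955333252 0.08067222050083779 0.02207578078818324 0.044358644199294216
```

>>> drive_tool(
  series=[
    {"translation": [0.03, 0, 0], "twist": [0, 0, -0.004]},
    {"translation": [0.06, 0.0, 0], "twist": [0, 0, -0.004]},
    {"translation": [0.088, 0.02, 0], "twist": [0, 0, -0.004]},
    {"translation": [0.088, 0.05, 0], "twist": [0, 0, -0.004]},
    {"translation": [0.088, 0.07, 0], "twist": [0, 0, -0.004]},
  ],
)

```text
clock: 6.9
eef_pos: [0.6214, -0.0164, 0.0944]
tcp_rot: [-1.57, -0.043, 0.04]
ft_force: [0.2, 0.9, -0.3]
grip_width: 0.0005
```

>>> drive_tool(
  series=[
    {"translation": [0, 0.0, 0], "twist": [0, 0, 0]},
    {"translation": [0, 0.0, 0], "twist": [0, 0, 0]},
  ],
)

```text
clock: 7.1
eef_pos: [0.6206, -0.0164, 0.093]
tcp_rot: [-1.57, -0.04, 0.042]
ft_force: [0.4, 1.2, 0.4]
grip_width: 0.0003
```

```bash
python3 -c "
from h import *
st()"
```

```text
t 7.10 fix [ 0.0338 -0.0001  0.093 ] F [0.4 1.2 0.4] w 0.0003 tool-axes-in-fix [[1.0, -0.001, 0.001], [-0.001, 0.001, 1.0], [-0.001, -1.0, 0.001]]
```

>>> drive_tool(
  series=[
    {"translation": [0.002, 0.003, 0], "twist": [0, 0, 0]},
    {"translation": [0.002, 0.006, 0], "twist": [0, 0, 0]},
    {"translation": [0.002, 0.009, 0], "twist": [0, 0, 0]},
    {"translation": [0.002, 0.011, 0], "twist": [0, 0, 0]},
    {"translation": [0.002, 0.011, 0], "twist": [0, 0, 0]},
  ],
)

```text
clock: 7.6
eef_pos: [0.6227, -0.0163, 0.0821]
tcp_rot: [-1.57, -0.041, 0.042]
ft_force: [0.2, 0.4, 1.4]
grip_width: 0.0002
```

>>> drive_tool(
  series=[
    {"translation": [0, 0.001, 0], "twist": [0, 0, 0]},
    {"translation": [0, 0.0015, 0], "twist": [0, 0, 0]},
    {"translation": [0, 0.0015, 0], "twist": [0, 0, 0]},
  ],
)

```text
clock: 7.9
eef_pos: [0.6229, -0.0163, 0.0808]
tcp_rot: [-1.57, -0.041, 0.041]
ft_force: [-0.5, 0.6, 1.9]
grip_width: 0.0003
```

```bash
python3 -c "
from h import *
st()"
```

```text
t 7.90 fix [ 0.0361 -0.0001  0.0808] F [-0.5  0.6  1.9] w 0.0003 tool-axes-in-fix [[1.0, -0.0, 0.001], [-0.001, 0.001, 1.0], [-0.0, -1.0, 0.001]]
```

>>> drive_tool(
  series=[
    {"translation": [0, 0.001, 0], "twist": [0, 0, 0]},
    {"translation": [0, 0.002, 0], "twist": [0, 0, 0]},
    {"translation": [0, 0.0024, 0], "twist": [0, 0, 0]},
    {"translation": [0, 0.0024, 0], "twist": [0, 0, 0]},
  ],
)

```text
clock: 8.3
eef_pos: [0.6231, -0.0163, 0.0785]
tcp_rot: [-1.57, -0.042, 0.041]
ft_force: [1.4, -0.3, 1.5]
grip_width: 0.0008
```

>>> drive_tool(
  series=[
    {"translation": [0, -0.02, 0], "twist": [0, 0, 0]},
    {"translation": [-0.03, -0.06, 0], "twist": [0, 0, 0]},
    {"translation": [-0.06, -0.09, 0], "twist": [0, 0, 0]},
    {"translation": [-0.085, -0.09, 0], "twist": [0, 0, 0]},
    {"translation": [-0.085, -0.09, 0], "twist": [0, 0, 0]},
  ],
)

```text
clock: 8.8
eef_pos: [0.5361, -0.0212, 0.1693]
tcp_rot: [-1.57, -0.041, 0.04]
ft_force: [0.6, 0.6, -0.4]
grip_width: 0.0005
```

```bash
python3 m.py w6
```

```text
t 8.80 fix [-0.0508 -0.0004  0.1693] F [ 0.6  0.6 -0.4] w 0.0005 tool-axes-in-fix [[1.0, 0.001, 0.001], [-0.001, 0.001, 1.0], [0.001, -1.0, 0.001]]
slope x,y [-1.4656835   0.10481421] 0.0858563882257975
pin 246 -0.03371453933262752 0.07915368299067069 -0.04513156537206712 -0.022006585723721613
pin 235 0.033236299238608824 0.07742744010641338 0.02212165496780008 0.04533409531935872
```

```bash
python3 - <<'E'
from h import *
z0=np.load("wrist0.npz");np.savez("w0.npz",p=z0['p'],d=z0['d'],pos=[.64953,-.00002,.22167],rot=[-1.57088,.00127,.00122])
for tag,n in(("w0","wrist"),("s4","side")):
  x,y,z,ok=prof(tag,n)
  m=ok&(abs(x)<.012)&(y>.09)&(y<.19)&(z>.1)&(z<.19)
  print(tag,m.sum())
  for a in np.arange(.1,.19,.006):
    k=m&(z>a)&(z<a+.006)
    if k.sum()>2: print("z%.3f n%d y %.4f..%.4f"%(a+.003,k.sum(),*np.percentile(y[k],[5,95])))
E
```

```text
w0 1406
z0.103 n32 y 0.1293..0.1440
z0.109 n85 y 0.1307..0.1493
z0.115 n22 y 0.1340..0.1423
z0.121 n4 y 0.1330..0.1355
z0.127 n19 y 0.1266..0.1282
z0.133 n16 y 0.1259..0.1269
z0.139 n17 y 0.1253..0.1261
z0.145 n63 y 0.1246..0.1274
z0.151 n180 y 0.1248..0.1275
z0.157 n29 y 0.1262..0.1269
z0.163 n415 y 0.1260..0.1370
z0.169 n524 y 0.1277..0.1360
s4 202
z0.103 n15 y 0.1350..0.1504
z0.109 n17 y 0.1359..0.1467
z0.115 n19 y 0.1344..0.1458
z0.121 n17 y 0.1331..0.1450
z0.127 n17 y 0.1325..0.1431
z0.133 n20 y 0.1327..0.1436
z0.139 n11 y 0.1392..0.1427
z0.145 n14 y 0.1379..0.1412
z0.151 n19 y 0.1368..0.1413
z0.157 n12 y 0.1373..0.1407
z0.163 n34 y 0.1277..0.1395
z0.169 n7 y 0.1313..0.1386
```

>>> drive_tool(
  series=[
    {"translation": [0.01, -0.02, 0.02], "twist": [0, 0, 0]},
    {"translation": [0.03, -0.05, 0.05], "twist": [0, 0, 0]},
    {"translation": [0.051, -0.07, 0.08], "twist": [0, 0, 0]},
    {"translation": [0.051, -0.08, 0.1], "twist": [0, 0, 0]},
    {"translation": [0.051, -0.08, 0.1], "twist": [0, 0, 0]},
  ],
)

```text
clock: 9.35
eef_pos: [0.584, 0.086, 0.2493]
tcp_rot: [-1.568, -0.046, 0.044]
ft_force: [-0.1, -0.3, -0.0]
grip_width: 0.0002
```

```bash
python3 m.py w7;python3 - <<'E'
from h import *
snap('side','s7',(160,100,330,270),3.5)
for tag,n in(("w7","wrist"),("s7","side")):
  x,y,z,ok=prof(tag,n)
  m=ok&(abs(x)<.014)&(y>.09)&(y<.19)&(z>.1)&(z<.185)
  print(tag,m.sum())
  for a in np.arange(.1,.19,.006):
    k=m&(z>a)&(z<a+.006)
    if k.sum()>2: print("z%.3f n%d y %.4f..%.4f"%(a+.003,k.sum(),*np.percentile(y[k],[5,95])))
E
```

```text
t 9.35 fix [0.0028 0.1041 0.2493] F [-0.1 -0.3 -0. ] w 0.0002 tool-axes-in-fix [[1.0, 0.002, -0.004], [0.004, 0.002, 1.0], [0.002, -1.0, 0.002]]
slope x,y [-1.42909908  0.11338143] 0.08572947755204605
w7 1278
z0.103 n56 y 0.1407..0.1515
z0.109 n157 y 0.1369..0.1501
z0.115 n38 y 0.1436..0.1444
z0.121 n35 y 0.1426..0.1434
z0.127 n42 y 0.1417..0.1430
z0.133 n43 y 0.1409..0.1421
z0.139 n45 y 0.1403..0.1412
z0.145 n57 y 0.1399..0.1404
z0.151 n71 y 0.1390..0.1397
z0.157 n76 y 0.1383..0.1393
z0.163 n310 y 0.1268..0.1382
z0.169 n348 y 0.1286..0.1365
s7 234
z0.103 n21 y 0.1430..0.1533
z0.109 n22 y 0.1337..0.1494
z0.115 n21 y 0.1340..0.1452
z0.121 n17 y 0.1314..0.1448
z0.127 n21 y 0.1305..0.1441
z0.133 n19 y 0.1290..0.1430
z0.139 n18 y 0.1283..0.1418
z0.145 n17 y 0.1376..0.1415
z0.151 n15 y 0.1376..0.1409
z0.157 n19 y 0.1352..0.1404
z0.163 n32 y 0.1280..0.1395
z0.169 n12 y 0.1301..0.1387
```

View pics/w7.png

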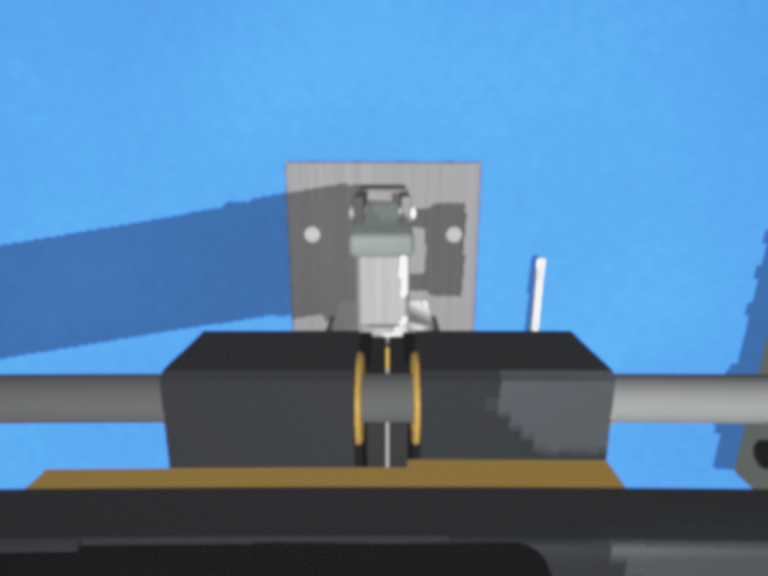

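View pics/s7.png

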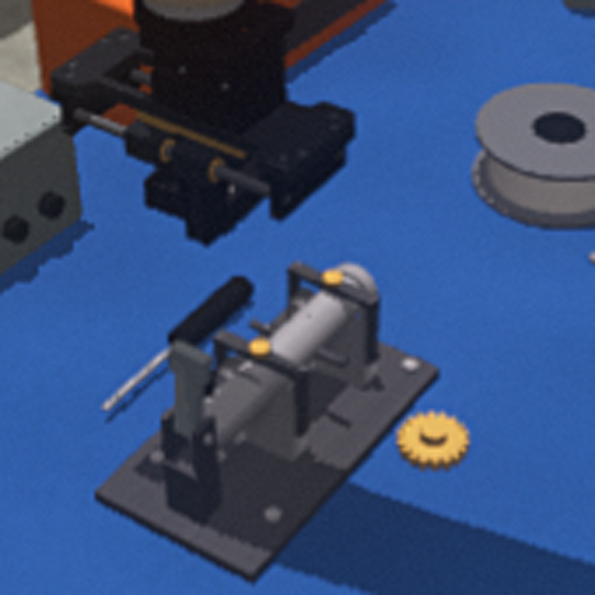

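>>> drive_tool(
  series=[
    {"translation": [-0.0028, 0, 0.03], "twist": [0, 0, 0]},
    {"translation": [-0.0028, 0.0, 0.063], "twist": [0, 0, 0]},
    {"translation": [-0.0028, 0.03, 0.063], "twist": [0, 0, 0]},
    {"translation": [-0.0028, 0.06, 0.063], "twist": [0, 0, 0]},
    {"translation": [-0.0028, 0.085, 0.063], "twist": [0, 0, 0]},
  ],
)

```text
clock: 9.95
eef_pos: [0.5763, 0.1426, 0.1601]
tcp_rot: [-1.572, -0.038, 0.043]
ft_force: [1.1, -0.5, -0.4]
grip_width: 0.0005
```

>>> drive_tool(
  series=[
    {"translation": [0, 0, 0], "twist": [0, 0, 0]},
    {"translation": [0, 0.0, 0], "twist": [0, 0, 0]},
  ],
)

```text
clock: 10.15
eef_pos: [0.5761, 0.141, 0.1594]
tcp_rot: [-1.573, -0.035, 0.043]
ft_force: [-0.5, -0.2, 0.1]
grip_width: 0.0004
```

```bash
python3 - <<'E'
from h import *
st()
h=np.array([.140,.095])
for ph in (1.445,1.3,1.1,.9,.7,.5,.35,.2,.1,0):
    c=h+.058*np.array([-np.cos(ph),np.sin(ph)])+.006*np.array([np.sin(ph),np.cos(ph)])
    print(ph,np.round(c,4),"tcp y",round(c[0]+.0095,4))
E
```

```text
t 10.15 fix [-0.0022  0.1595  0.1594] F [-0.5 -0.2  0.1] w 0.0004 tool-axes-in-fix [[1.0, -0.005, 0.004], [-0.004, -0.002, 1.0], [-0.005, -1.0, -0.002]]
1.445 [0.1387 0.1533] tcp y 0.1482
1.3 [0.1303 0.1525] tcp y 0.1398
1.1 [0.119  0.1494] tcp y 0.1285
0.9 [0.1086 0.1442] tcp y 0.1181
0.7 [0.0995 0.137 ] tcp y 0.109
0.5 [0.092  0.1281] tcp y 0.1015
0.35 [0.0876 0.1205] tcp y 0.0971
0.2 [0.0843 0.1124] tcp y 0.0938
0.1 [0.0829 0.1068] tcp y 0.0924
0 [0.082 0.101] tcp y 0.0915
```

>>> drive_tool(
  series=[
    {"translation": [0.002, 0.008, -0.002], "twist": [0, 0, 0]},
    {"translation": [0.002, 0.01, -0.012], "twist": [0, 0, 0]},
    {"translation": [0.002, 0.01, -0.022], "twist": [0, 0, 0]},
    {"translation": [0.002, 0.012, -0.032], "twist": [0, 0, 0]},
    {"translation": [0.002, 0.015, -0.041], "twist": [0, 0, 0]},
  ],
)

```text
clock: 10.65
eef_pos: [0.5804, 0.0991, 0.1449]
tcp_rot: [-1.572, -0.036, 0.042]
ft_force: [-0.2, 2.2, 0.2]
grip_width: 0.0006
```

```bash
python3 -c "
from h import *
st()"
```

```text
t 10.65 fix [-1.000e-04  1.174e-01  1.449e-01] F [-0.2  2.2  0.2] w 0.0006 tool-axes-in-fix [[1.0, -0.004, 0.004], [-0.004, -0.002, 1.0], [-0.004, -1.0, -0.002]]
```

>>> drive_tool(
  series=[
    {"translation": [0, 0.007, -0.0085], "twist": [0, 0, 0]},
    {"translation": [0, 0.015, -0.016], "twist": [0, 0, 0]},
    {"translation": [0, 0.022, -0.022], "twist": [0, 0, 0]},
    {"translation": [0, 0.029, -0.027], "twist": [0, 0, 0]},
    {"translation": [0, 0.034, -0.031], "twist": [0, 0, 0]},
  ],
)

```text
clock: 11.15
eef_pos: [0.5815, 0.0675, 0.11]
tcp_rot: [-1.573, -0.035, 0.042]
ft_force: [0.0, -0.3, 1.1]
grip_width: 0.0007
```

```bash
python3 -c "
from h import *
st();snap('side','s8',(160,100,330,270),3.5)"
```

```text
t 11.15 fix [-0.0007  0.0857  0.11  ] F [ 0.  -0.3  1.1] w 0.0007 tool-axes-in-fix [[1.0, -0.005, 0.004], [-0.004, -0.002, 1.0], [-0.005, -1.0, -0.002]]
```

View pics/s8.png

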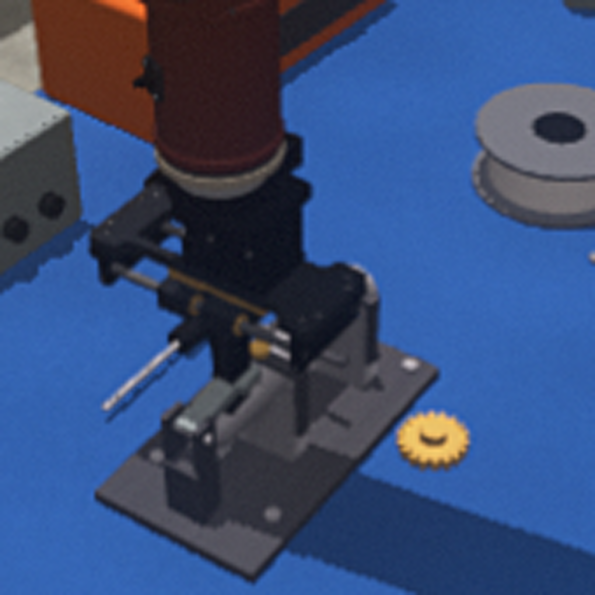

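>>> drive_tool(
  series=[
    {"translation": [0, 0.002, -0.003], "twist": [0, 0, 0]},
    {"translation": [0, 0.004, -0.004], "twist": [0, 0, 0]},
    {"translation": [0, 0.006, -0.004], "twist": [0, 0, 0]},
    {"translation": [0, 0.008, -0.004], "twist": [0, 0, 0]},
    {"translation": [0, 0.008, -0.004], "twist": [0, 0, 0]},
  ],
)

```text
clock: 11.7
eef_pos: [0.5815, 0.0623, 0.1016]
tcp_rot: [-1.574, -0.034, 0.042]
ft_force: [-0.6, -0.8, 2.6]
grip_width: 0.0003
```

>>> drive_tool(
  series=[
    {"translation": [0, 0.001, 0], "twist": [0, 0, 0]},
    {"translation": [0, 0.001, 0], "twist": [0, 0, 0]},
  ],
)

```text
clock: 11.9
eef_pos: [0.5816, 0.0623, 0.1014]
tcp_rot: [-1.574, -0.034, 0.042]
ft_force: [-3.8, -2.3, 9.0]
grip_width: 0.0004
```

```bash
python3 -c "
from h import *
st()"
```

```text
t 11.90 fix [-0.0009  0.0806  0.1014] F [-3.8 -2.3  9. ] w 0.0004 tool-axes-in-fix [[1.0, -0.005, 0.005], [-0.005, -0.003, 1.0], [-0.005, -1.0, -0.003]]
```

>>> drive_tool(
  series=[
    {"translation": [0, 0.0015, 0], "twist": [0, 0, 0]},
    {"translation": [0, 0.0025, 0], "twist": [0, 0, 0]},
    {"translation": [0, 0.0025, 0], "twist": [0, 0, 0]},
  ],
)

```text
clock: 12.2
eef_pos: [0.5816, 0.0623, 0.1011]
tcp_rot: [-1.574, -0.034, 0.041]
ft_force: [-9.8, -1.8, 21.9]
grip_width: 0.0001
```

```bash
python3 -c "
from h import *
st()"
```

```text
t 12.20 fix [-0.0009  0.0805  0.1011] F [-9.8 -1.8 21.9] w 0.0001 tool-axes-in-fix [[1.0, -0.005, 0.005], [-0.005, -0.003, 1.0], [-0.005, -1.0, -0.003]]
```

Pressed at 22 N, with the plate top at z 0.101 as expected. Next I lift away and check.

>>> drive_tool(
  series=[
    {"translation": [0, -0.01, 0], "twist": [0, 0, 0]},
    {"translation": [0, -0.04, 0], "twist": [0, 0, 0]},
    {"translation": [0, -0.08, -0.03], "twist": [0, 0, 0]},
    {"translation": [0, -0.12, -0.08], "twist": [0, 0, 0]},
    {"translation": [0, -0.13, -0.1], "twist": [0, 0, 0]},
  ],
)

```text
clock: 12.7
eef_pos: [0.5879, -0.0389, 0.2348]
tcp_rot: [-1.574, -0.037, 0.038]
ft_force: [-0.5, -0.5, -2.0]
grip_width: 0.0004
```

>>> drive_tool(
  series=[
    {"translation": [-0.02, 0, 0], "twist": [0, 0, 0]},
    {"translation": [-0.05, 0, 0], "twist": [0, 0, 0]},
    {"translation": [-0.05, 0, 0], "twist": [0, 0, 0]},
  ],
)

```text
clock: 13.0
eef_pos: [0.5358, -0.0419, 0.2354]
tcp_rot: [-1.574, -0.036, 0.038]
ft_force: [0.1, -0.5, -1.1]
grip_width: 0.0004
```

```bash
python3 m.py w9;python3 - <<'E'
from h import *
snap('side','s9',(160,100,330,270),3.5);snap('scene','c9')
x,y,z,ok=prof('w9')
m=ok&(abs(x)<.009)&(y>.074)&(y<.125)&(z>.09)
A=np.c_[x[m],y[m],np.ones(m.sum())];print(m.sum(),z[m].min(),z[m].max())
for a in np.arange(.06,.13,.006):
  k=m&(y>a)&(y<a+.006)
  if k.sum()>2: print("y%.3f z %.4f"%(a+.003,np.median(z[k])))
E
```

```text
t 13.00 fix [-0.0522 -0.021   0.2354] F [ 0.1 -0.5 -1.1] w 0.0004 tool-axes-in-fix [[1.0, -0.001, 0.006], [-0.006, -0.004, 1.0], [-0.001, -1.0, -0.004]]
slope x,y [12.08867672  4.01606319] 0.09094608733393658
pin 173 -0.03400161700273228 0.07852886663582634 -0.04524046025931544 -0.022574694826821378
pin 172 0.033186882922737346 0.07816384955564731 0.022069518267939982 0.045094216266652984
1569 0.098487288572273 0.1037055406120352
y0.075 z 0.1012
y0.081 z 0.1011
y0.087 z 0.1012
y0.093 z 0.1010
y0.099 z 0.1011
y0.105 z 0.1009
y0.111 z 0.1009
y0.117 z 0.1009
y0.123 z 0.1010
```

View pics/w9.png

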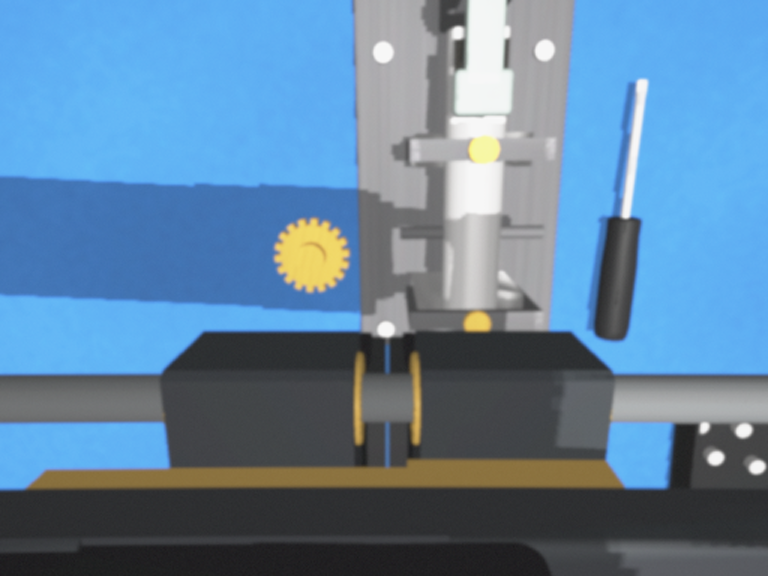

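View pics/s9.png

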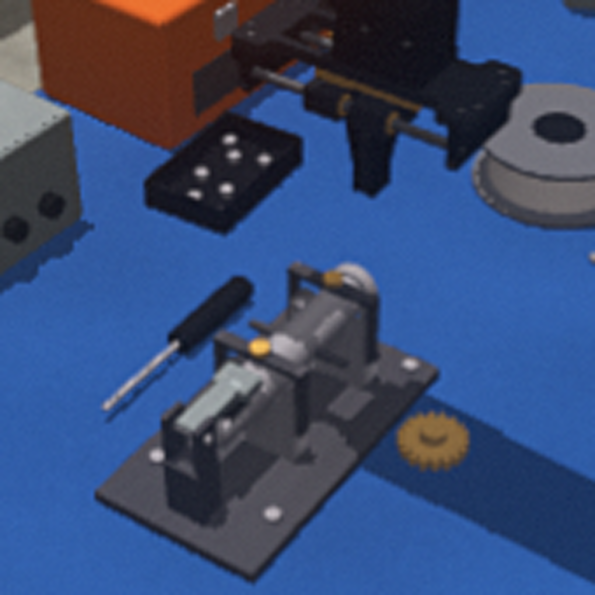

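View pics/c9.png

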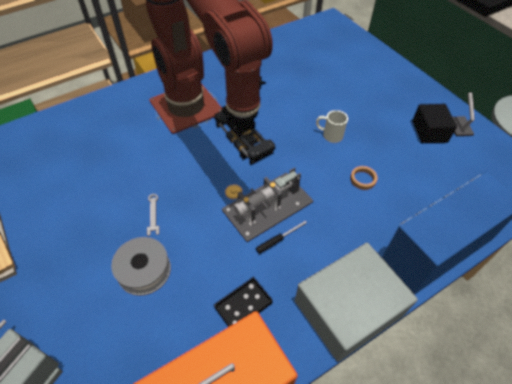

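Wrist view: the clamp arm is level, with its top at z 0.101 along its whole length (plate around (483,92)). The pin is level to 0.3° and the tools are undisturbed. I'm handing the job in.

```bash
python3 -c "
from h import *
st();print(bot.close_job())"
```

```text
t 13.15 fix [-0.0495 -0.0203  0.2351] F [ 0.9  0.1 -0.9] w 0.0002 tool-axes-in-fix [[1.0, 0.0, 0.005], [-0.005, -0.004, 1.0], [0.0, -1.0, -0.004]]
the job is handed in; nothing more can be done
None
```

The axle is rolled with its flat facing up, and the clamp pad is pressed home on it. I handed the job in at about 13 s with the gripper clear of everything.

**Rolling:** The flat started at a roll of about 2.14 rad, facing down and towards +x. I pushed the cross pin over the top, then pressed its ends down in small corrections. Before clamping, the wrist depth picture showed the flat 1.5° off straight up.

**Clamping:** I swung the clamp arm down and pressed its plate with 22 N. That pressed the flat the rest of the way level.

**Last checks:**
- **Pin:** level to about 0.3°.
- **Clamp arm:** its upper face is level, at 101 mm all along, which is the fully home height.
- **Bystanders:** they looked unmoved by eye in the last pictures; I did not measure them.

**What did not go cleanly:**
- **Slip off the pin:** during the first press on the pin, the fingertips slid outside the pin's end. I had taken them to be wider than they are. At the end of that move the wrist force read 42 N sideways, under the 120 N wrist limit. The contact seemed to be at the fingertips and not the gripper body or arm, which have a 40 N limit, but I could not confirm this.
- **Overshoot:** one correction went about 4° past level. I put it right from the other pin end before clamping.

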